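# Register a frame corner in the glue-up jig

## Robot

A 7-joint arm with a two-finger parallel gripper is mounted at the origin on the work surface. World frame = base frame: x ahead of the robot, y to its left, z up, the work surface at z = 0. Lengths are in mm, angles in rad, forces in N, time in s.
With the tool pointing down it reaches from about 350 to 900 mm from the base axis. Payload 8.1 kg.
Tool frame: the origin (TCP) lies at the very end of the fingers, on their centre line; the grasp point (between the pads) lies 19 mm behind it; z points along the fingers, y is the line along which they close (so a half turn about z gives the same grasp; the last joint's range is limited). The gripper opens to 92 mm and grips with 3 to 60 N. Pads are 19 mm wide; open, the fingers measure 130 mm over their backs; the gripper's body (75 mm by 190 mm) begins 47 mm behind the grasp point.
Start: joints at [-1.431, 0.434, 0.025, 1.573, -0.012, 1.134, -0.075], TCP at [150.29, 606.675, 226.742] pointing down, gripper open.
Joint ranges: [-2.62, 2.62], [-0.44, 2.09], [-1.27, 1.32], [0.08, 2.57], [-1.32, 4.46], [0.12, 2], [-2.74, 2.74]. Speed limits (rad/s): [2.22, 2.22, 3.01, 3.01, 3.14, 3.14, 3.14].

## Interface

Orientations are given as a 3x3 rotation matrix whose columns are the frame's x, y, z axes.
In Python, from bench import ctrl gives the robot as it stands.
- The arm moves only by the shell command python3 -m jog 'ROWS' [FORCE]. ROWS is JSON, a list of rows, each a list of 3 entries, a list of its own where there are three numbers: the shift along the tool's x, y, z each as a share of 15 cm, from -1 to 1, then the turn, a rotation vector about the tool's x, y, z each as a share of 0.5 rad, from -1 to 1, then the opening, from -1 (shut) to 1 (fully open). A call has exactly 5 rows; each row is the pose to reach, as a shift and turn from the pose commanded when the call began, along the tool's axes at that moment; what a row does not reach only later rows make up. A row lasts 1/12 s, in which the tool goes at most 41.7 mm and 7.16 degrees, less where a joint would pass 70% of its speed; a pose out of reach is approached as far as the arm can. A call with a number of a shift or a turn outside -1 to 1 is refused whole. A call with a gripper value outside its range is refused whole. The fingers move at their own pace and stop on an object; FORCE is the grip in N (left out, the last holds). Time passes only in rows, so rows that repeat a pose let the fingers close, or fill a call up. It gives the time, the measured TCP pose, the force, the opening and the grip force at its end, in the units of the state.
- ctrl.get_obs(): the state, without advancing time (a new reading comes with each control period).
- ctrl.camera(name): name is "scene" or "top"; returns the picture (420x560x3 uint8, red, green, blue); there is no depth.
- ctrl.camera_info(name): a dict with "intrinsics" (3x3 intrinsics, pixels), "R" (3x3) and "t" (3): a world point X has camera coordinates R X + t. Camera axes: x right, y down, z forward; pixel columns grow to the right and rows downward; lengths in mm; the calibration is good to about 2 mm. A picture is of the moment at which its call begins. camera_info takes no time and is no camera call.
- ctrl.hand_in(): hands the job in; it is judged then, once.
The state is a dict: "clock": time; "joints": joint angles; "qvel": joint speeds; "tau": joint torques, N m; "eef_pos": TCP position; "orientation": TCP orientation; "wrist_force": force on the tool from outside, world axes, zero at the start; "torque": the same for the moment, N m; "width": opening from 0.0 (shut) to 1.0 (fully open); "grasp_force": force on a finger pad.
Only numpy, scipy, OpenCV 4.12 (cv2) and the standard library are available. Lean on these libraries where they do the work, as an engineer would, in place of code of your own. Each camera call takes 0.05 s, during which the arm holds its last target. There are 200 camera calls.

## Task

Set up the two loose wooden frame parts in the glue-up jig by sliding them along the board, never lifting or tipping them: the long stile flush along the far fence with its end tight against the side fence, and the short rail flush along the side fence with its end butted tight against the stile. Leave both lying there, square and without gaps, and do not disturb the glue bottle, hand plane and glue brush lying around the jig.

Things in the scene. Friction and masses are not known exactly. Their poses are not given: they have to be found in the camera images.
- jig: Glue-up jig, fixed to the bench: white-faced plywood board 270 (x) x 374 (y) x 18 mm thick, origin at the centre of its underside on the bench, so its top is 18 mm above the origin. The far fence is a hardwood batten fixed on it along its far (+x) edge, 24 mm thick, the full 374 mm long in y, 22 mm high above the board; its stop face looks to the jig's -x and lies at x = +105 mm in the jig's frame. The jig's place and yaw vary.
- side_fence: Side fence, fixed on the jig's board square to the far fence: plain hardwood batten 200 mm (its x) x 24 mm (its y) x 22 mm high, origin at the centre of its underside (on the board), axes parallel to the jig's. It stands at the left end (jig y = +162 mm) or the right end (jig y = -162 mm) of the board, at jig x = 0, and the dowel block likewise at the other end. Its stop face is the one looking to the middle of the board, 12 mm from its origin.
- dowel_block: Dowel block, fixed on the board opposite the side fence, not a stop: batten 130 mm (x) x 24 mm (y) x 18 mm high with a row of five upright 10 mm dowels reaching 44 mm above the board. Origin at the centre of its underside, axes parallel to the jig's.
- stile: Long frame part, loose, lying flat on the board: pale wooden bar 160 mm long (its y) x 40 mm wide (its x) x 28 mm high with a thin dark groove line on top; 0.1 to 0.2 kg. Origin at the centre of its underside. At the start it lies askew (up to 0.3 rad) in the far half of the board, its x roughly along the jig's x.
- rail: Short frame part, loose, lying flat on the board: pale wooden bar 100 mm long (its x) x 40 mm wide (its y) x 28 mm high with the same dark groove line; 0.06 to 0.13 kg. Origin at the centre of its underside. At the start it lies askew (up to 0.6 rad) in the near half of the board, nearer the robot than the stile, its x roughly along the jig's x.
- glue: Bystander: upright white glue bottle, 60 mm diameter, 150 mm high, on the bench to the left or right of the jig; origin at the centre of its foot.
- plane: Bystander: wooden hand plane on the bench to the left or right of the jig, 190 mm long (its x), 52 mm wide, 100 mm high; origin at the centre of its sole.
- brush: Bystander: glue brush 200 mm long (its x, handle to -x), lying on the bench just beyond the far fence, roughly along it; origin under its middle.
Mind the look-alikes: they are no part of the job. Leave any pink or yellow look-alike of the rail alone.

How it is judged:
By the outcome, as a careful person would: the job done as asked, in the order asked, and still so for the second after the job is handed in, with the robot touching nothing.
It also fails if it takes over 61 s, if anything falls off the work surface, if the arm or the gripper's body presses on something with over 40 N, if the wrist force passes 120 N, or if a joint passes its speed limit or range.

## Working session

There is one attempt and no reset: what is moved stays moved. The work goes in short steps, Python scripts to look and compute and a shell command to move; the robot and the scene stay as the last step left them, time stands still between calls to the robot, and variables do not carry over. Pictures are saved under pics/ and viewed, at most 10 in all, crops included, and the job is handed in when it is done.

```bash
ls; mkdir -p pics
python3 - <<'E'
from bench import ctrl
import cv2,numpy as np
np.set_printoptions(precision=4,suppress=True)
o=ctrl.get_obs();print(o)
for n in("top","scene"):
    i=ctrl.camera_info(n);print(n,i)
    cv2.imwrite(f"pics/{n}0.png",ctrl.camera(n)[:,:,::-1])
E
```

```text
pics
{'clock': 0.0, 'joints': array([-1.4306,  0.4352,  0.0249,  1.5741, -0.0116,  1.134 , -0.0751]), 'qvel': array([ 0.    , -0.0004, -0.0019,  0.0004, -0.0006, -0.0018,  0.0007]), 'tau': array([ -0.0002, -66.7861,   0.9847, -31.4451,  -0.0606,   0.0432,
         0.0002]), 'eef_pos': array([150.17  , 606.1535, 225.9455]), 'orientation': array([[-0.9707,  0.2405, -0.0003],
       [ 0.2405,  0.9707, -0.0016],
       [-0.0001, -0.0016, -1.    ]]), 'wrist_force': array([-0.1009,  0.6904, -0.3384]), 'torque': array([-0.024 , -0.0026,  0.0166]), 'grasp_force': 0.0, 'width': 1.0011001284944778}
top {'intrinsics': array([[417.1398,   0.    , 274.2724],
       [  0.    , 417.1398, 210.4682],
       [  0.    ,   0.    ,   1.    ]]), 'R': array([[ 0.1895, -0.9819,  0.0046],
       [-0.9593, -0.1861, -0.2122],
       [ 0.2092,  0.0358, -0.9772]]), 't': array([-61.3035, 555.717 , 904.1673])}
scene {'intrinsics': array([[399.5714,   0.    , 276.6161],
       [  0.    , 399.5714, 212.0015],
       [  0.    ,   0.    ,   1.    ]]), 'R': array([[ 0.7771,  0.6293, -0.008 ],
       [ 0.4402, -0.5526, -0.7077],
       [-0.4498,  0.5465, -0.7064]]), 't': array([-460.3779, -196.2725, 1189.1336])}
```

View pics/top0.png

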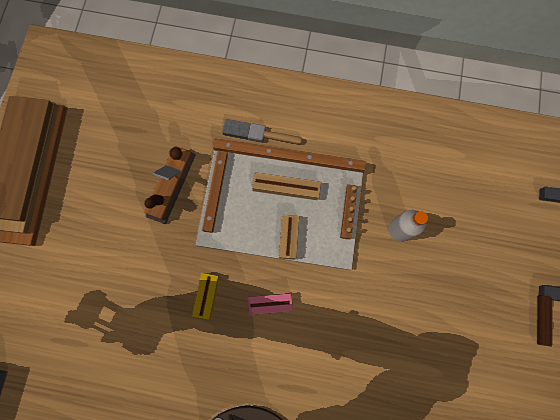

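View pics/scene0.png

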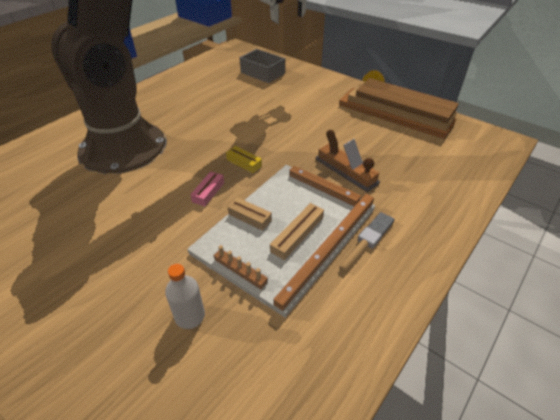

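Top view: the far fence runs from (215,145) to (363,165). The side fence is at the left, (215,190), which is jig +y, and the dowel block is at the right, (350,210). The stile is at (286,185) and the rail at (289,237). Three parts could be the rail: pale at (289,237) on the board, yellow at (205,296) and pink at (270,303) on the bench. The pale one on the board fits the description.

```bash
cat > h.py <<'E'
import numpy as np,cv2
from bench import ctrl
np.set_printoptions(precision=3,suppress=True)
def ray(px,z,n="top"):
    i=ctrl.camera_info(n);K,R,t=(np.array(i[k]) for k in("intrinsics","R","t"))
    px=np.atleast_2d(np.array(px,float))
    d=np.c_[px,np.ones(len(px))]@np.linalg.inv(K).T@R; c=-R.T@t
    return (c+d*((z-c[2])/d[:,2])[:,None])[:,:2]
def proj(P,n="top"):
    i=ctrl.camera_info(n);K,R,t=(np.array(i[k]) for k in("intrinsics","R","t"))
    q=(np.atleast_2d(P)@R.T+t)@K.T
    return q[:,:2]/q[:,2:]
E
python3 - <<'E'
from h import *
im=cv2.imread("pics/top0.png");c=im[110:280,185:385]
cv2.imwrite("pics/crop0.png",cv2.resize(c,None,fx=4,fy=3.5,interpolation=cv2.INTER_CUBIC)[:600,:800])
hsv=cv2.cvtColor(im,cv2.COLOR_BGR2HSV)
for p in[(286,177),(289,225),(295,245),(215,190),(290,154),(240,230),(330,250),(350,195),(260,260)]:print(p,hsv[p[1],p[0]])
E
```

```text
(286, 177) [ 17 141 172]
(289, 225) [ 10 177  59]
(295, 245) [ 16 136 156]
(215, 190) [ 13 177 117]
(290, 154) [ 13 171 125]
(240, 230) [ 18  27 161]
(330, 250) [ 18  29 161]
(350, 195) [ 13 172 113]
(260, 260) [ 16 133 140]
```

View pics/crop0.png

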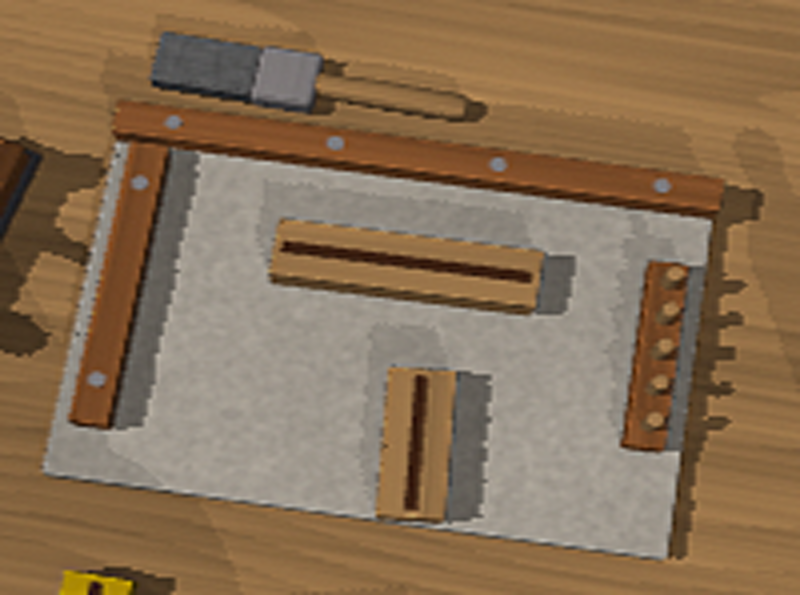

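```bash
cat > m.py <<'E'
from h import *
f=lambda L:np.array(L)/[4,3.5]+[185,110]
b=ray(f([(45,473),(667,557)]),18); far=ray(f([(118,101),(722,180)]),40)
sf=ray(f([(170,150),(113,427)]),40)  # side fence inner top edge
st=ray(f([(282,247),(531,277)]),46); ra=ray(f([(421,377),(411,510)]),46)
print("near",b,"far",far,"lens",np.linalg.norm(b[0]-b[1]),np.linalg.norm(far[0]-far[1]))
ang=lambda a,c:np.arctan2(*( (a-c)[::-1]))-np.pi/2
print("yaw",ang(b[0],b[1]),ang(far[0],far[1]),"side",ang(*sf)-0)
y=(ang(b[0],b[1])+ang(far[0],far[1]))/2
R=np.array([[np.cos(y),-np.sin(y)],[np.sin(y),np.cos(y)]])
o1=b.mean(0)+R@[135,0];o2=far.mean(0)-R@[129,0];o=(o1+o2)/2
print("origins",o1,o2,"yaw",y)
J=lambda p:(p-o)@R
print("side inner in jig",J(sf)); print("stile",J(st),J(st.mean(0)),ang(*st)-y,"rail",J(ra),J(ra.mean(0)),ang(*ra)+np.pi/2-y)
np.savez("jig.npz",o=o,R=R,y=y)
E
python3 m.py
```

```text
near [[ 448.467  212.406]
 [ 462.598 -158.014]] far [[ 709.797  223.821]
 [ 723.009 -147.898]] lens 370.6894538591795 371.95361816417
yaw 0.03812900553626375 0.035527891838553094 side -1.525882388815983
origins [590.441  32.167] [587.49   33.211] yaw 0.03682844868740842
side inner in jig [[ 97.107 148.726]
 [-99.685 147.135]]
stile [[ 36.823  69.581]
 [ 38.785 -79.715]] [37.804 -5.067] 0.0131390153667994 rail [[ -39.633  -25.281]
 [-128.33   -32.506]] [-83.981 -28.893] 0.08128100195795462
```

```bash
cat > g.py <<'E'
# usage: g.py jx jy z [extra yaw]  -> total shift/turn in move units from measured pose; also jig pose
import sys
from h import *
J=np.load("jig.npz");o=ctrl.get_obs();T=o["orientation"];R=J["R"]
p=o["eef_pos"];j=(p[:2]-J["o"])@R
ty=np.arctan2(T[1,1],T[0,1])-np.pi/2-J["y"]
print("t",round(o["clock"],2),"jig xy",j,"z",p[2],"yaw",round(ty,3),"w",round(o["width"],3),"F",o["wrist_force"])
if len(sys.argv)>3:
    x,y,z=map(float,sys.argv[1:4]);w=float(sys.argv[4]) if len(sys.argv)>4 else 0
    d=np.r_[J["o"]+R@[x,y],z]-p
    print("shift",T.T@d/150,"turn",(ty-w)/.5, "tilt", T[:2,2])
E
python3 g.py 0 -5 226
```

```text
t 0.1 jig xy [-417.345  589.302] z 226.02771938357535 yaw -0.28 w 1.001 F [-0.428 -0.005  0.036]
shift [-3.768 -3.04   0.005] turn -0.5593178505951473 tilt [-0.    -0.001]
```

```bash
python3 -m jog '[[[-0.2,-0.16,0],[0,0,0],1],[[-0.4,-0.32,0],[0,0,0],1],[[-0.6,-0.48,0],[0,0,0],1],[[-0.8,-0.64,0],[0,0,0],1],[[-0.94,-0.76,0],[0,0,0],1]]' >/dev/null
python3 -m jog '[[[-0.2,-0.16,0],[0,0,0],1],[[-0.4,-0.32,0],[0,0,0],1],[[-0.6,-0.48,0],[0,0,0],1],[[-0.8,-0.64,0],[0,0,0],1],[[-0.94,-0.76,0],[0,0,0],1]]' >/dev/null
python3 -m jog '[[[-0.2,-0.16,0],[0,0,0],1],[[-0.4,-0.32,0],[0,0,0],1],[[-0.6,-0.48,0],[0,0,0],1],[[-0.8,-0.64,0],[0,0,0],1],[[-0.94,-0.76,0],[0,0,0],1]]' >/dev/null
python3 -m jog '[[[-0.2,-0.16,0],[0,0,0],1],[[-0.4,-0.32,0],[0,0,0],1],[[-0.6,-0.48,0],[0,0,0],1],[[-0.8,-0.64,0],[0,0,0],1],[[-0.94,-0.76,0],[0,0,0],1]]'
python3 g.py 0 -5 226
```

```text
clock: 1.77
eef_pos: [589.4, 24.9, 226.5]
orientation: [[-0.97, 0.243, 0.0], [0.243, 0.97, -0.001], [-0.001, -0.001, -1.0]]
wrist_force: [0.3, -0.8, 0.4]
width: 0.997
grasp_force: 0.0
t 1.77 jig xy [ 0.193 -7.785] z 226.48202592488968 yaw -0.282 w 0.997 F [ 0.348 -0.827  0.383]
shift [0.006 0.017 0.003] turn -0.5637753454931258 tilt [ 0.    -0.001]
```

```bash
python3 -m jog '[[[0,0,0],[0,0,-0.2],1],[[0,0,0],[0,0,-0.4],1],[[0,0,0.2],[0,0,-0.56],1],[[0,0,0.4],[0,0,-0.56],1],[[0,0,0.6],[0,0,-0.56],1]]' >/dev/null
python3 -m jog '[[[0,0,0.1],[0,0,0],1],[[0,0,0.2],[0,0,0],1],[[0,0,0.3],[0,0,0],1],[[0,0,0.3],[0,0,0],1],[[0,0,0.3],[0,0,0],1]]' 
python3 g.py -3 -5 24
python3 -c "
from h import *
cv2.imwrite('pics/s1.png',cv2.resize(ctrl.camera('scene')[130:330,140:440,::-1],None,fx=2.6,fy=2.6))"
```

```text
clock: 2.6
eef_pos: [587.4, 28.3, 91.1]
orientation: [[-0.999, -0.037, -0.002], [-0.037, 0.999, -0.0], [0.002, -0.0, -1.0]]
wrist_force: [0.7, 0.6, 0.5]
width: 1.001
grasp_force: 0.0
t 2.6 jig xy [-1.769 -4.302] z 91.0975606091145 yaw 0.0 w 1.001 F [0.683 0.62  0.511]
shift [ 0.007 -0.005  0.447] turn 0.0005020965376560937 tilt [-0.002 -0.   ]
```

View pics/s1.png

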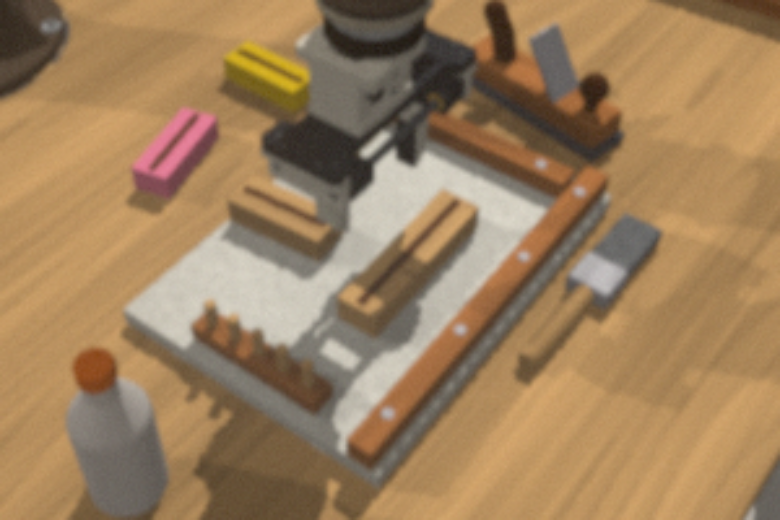

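The crop shows the fingers at (345,210) and (410,130), in the gap between the rail's far end (330,245) and the stile's near face (340,300). I'll go down there and push the stile slowly.

```bash
python3 -m jog '[[[0,0,0.1],[0,0,0],1],[[0,0,0.2],[0,0,0],1],[[0,0,0.3],[0,0,0],1],[[0,0,0.4],[0,0,0],1],[[0,0,0.44],[0,0,0],1]]' >/dev/null
python3 -m jog '[[[-0.03,0,0],[0,0,0],1],[[-0.06,0,0],[0,0,0],1],[[-0.09,0,0],[0,0,0],1],[[-0.12,0,0],[0,0,0],1],[[-0.15,0,0],[0,0,0],1]]' >/dev/null
python3 g.py
python3 -m jog '[[[-0.03,0,0],[0,0,0],1],[[-0.06,0,0],[0,0,0],1],[[-0.09,0,0],[0,0,0],1],[[-0.12,0,0],[0,0,0],1],[[-0.15,0,0],[0,0,0],1]]' >/dev/null
python3 g.py
python3 -m jog '[[[-0.01,0,0],[0,0,0],1],[[-0.02,0,0],[0,0,0],1],[[-0.03,0,0],[0,0,0],1],[[-0.04,0,0],[0,0,0],1],[[-0.05,0,0],[0,0,0],1]]' >/dev/null
python3 g.py
```

```text
t 3.48 jig xy [22.339 -4.189] z 26.57438796823914 yaw 0.0 w 0.999 F [-1.92  -0.486  1.485]
t 3.9 jig xy [44.382 -4.235] z 25.7385290437993 yaw 0.0 w 1.005 F [-1.675 -0.682  1.382]
t 4.32 jig xy [51.52  -4.196] z 25.633550609091554 yaw 0.0 w 1.005 F [-1.267 -0.706  0.146]
```

```bash
python3 -m jog '[[[-0.01,0,0],[0,0,0],1],[[-0.015,0,0],[0,0,0],1],[[-0.02,0,0],[0,0,0],1],[[-0.025,0,0],[0,0,0],1],[[-0.025,0,0],[0,0,0],1]]' >/dev/null
python3 g.py
python3 -m jog '[[[-0.005,0,0],[0,0,0],1],[[-0.01,0,0],[0,0,0],1],[[-0.01,0,0],[0,0,0],1],[[-0.01,0,0],[0,0,0],1],[[-0.01,0,0],[0,0,0],1]]' >/dev/null
python3 g.py
python3 -m jog '[[[-0.005,0,0],[0,0,0],1],[[-0.01,0,0],[0,0,0],1],[[-0.01,0,0],[0,0,0],1],[[-0.01,0,0],[0,0,0],1],[[-0.01,0,0],[0,0,0],1]]' >/dev/null
python3 g.py
```

```text
t 4.73 jig xy [54.768 -4.181] z 25.677666542566403 yaw 0.0 w 0.999 F [-2.534  0.478  1.017]
t 5.15 jig xy [54.788 -4.151] z 25.57107845978798 yaw -0.0 w 1.0 F [-8.769  0.209  6.534]
t 5.57 jig xy [54.828 -4.182] z 25.402292637308157 yaw -0.001 w 1.003 F [-14.108   0.044  10.69 ]
```

```bash
python3 -m jog '[[[0.03,0,0],[0,0,0],1],[[0.06,0,0],[0,0,0],1],[[0.06,0,-0.15],[0,0,0],0.5],[[0.06,0,-0.35],[0,0,0],-1],[[0.06,0,-0.5],[0,0,0],-1]]' >/dev/null
python3 -m jog '[[[-0.05,-0.2,0],[0,0,0],-1],[[-0.1,-0.4,0],[0,0,0],-1],[[-0.15,-0.6,0],[0,0,0],-1],[[-0.24,-0.72,0],[0,0,0],-1],[[-0.24,-0.72,0],[0,0,0],-1]]' >/dev/null
python3 g.py 85 -112 25
python3 -c "
from h import *
cv2.imwrite('pics/t2.png',cv2.resize(ctrl.camera('top')[110:280,185:385,::-1],None,fx=4,fy=3.5,interpolation=2))"
```

```text
t 6.4 jig xy [  86.995 -119.144] z 101.36396072593284 yaw -0.006 w 0.472 F [ 0.075 -0.35  -0.559]
shift [0.015 0.05  0.509] turn -0.011599647063547547 tilt [ 0.003 -0.004]
```

View pics/t2.png

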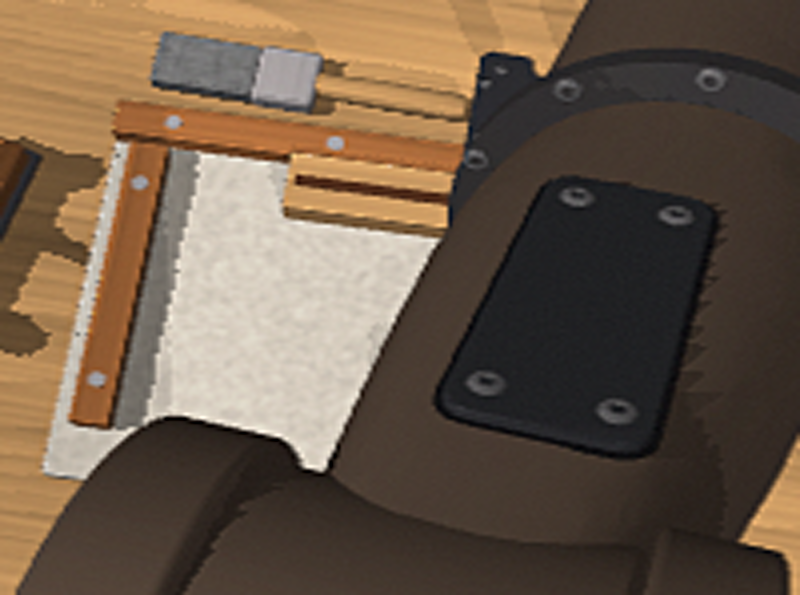

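The stile now lies along the far fence, with its left end at (287,185) in the crop. Next I'll finish closing the fingers, go down beyond its right end and push towards the side fence.

```bash
python3 -m jog '[[[0.015,0.02,0],[0,0,-0.01],-1],[[0.015,0.02,0],[0,0,-0.01],-1],[[0.015,0.02,0],[0,0,-0.01],-1],[[0.015,0.02,0],[0,0,-0.01],-1],[[0.015,0.02,0],[0,0,-0.01],-1]]' 20 >/dev/null
python3 g.py 85 -114 25
python3 -m jog '[[[0,0,0.1],[0,0,0],-1],[[0,0,0.2],[0,0,0],-1],[[0,0,0.3],[0,0,0],-1],[[0,0,0.4],[0,0,0],-1],[[0,0,0.5],[0,0,0],-1]]' >/dev/null
python3 g.py 85 -34 25
```

```text
t 6.87 jig xy [  82.955 -108.266] z 100.83980157062932 yaw 0.007 w 0.063 F [0.521 0.534 0.166]
shift [-0.013 -0.038  0.506] turn 0.013030257842384874 tilt [0. 0.]
t 7.28 jig xy [  83.051 -108.812] z 25.178801516648356 yaw 0.006 w 0.005 F [0.188 0.691 0.186]
shift [-0.016  0.499  0.001] turn 0.011638815947169867 tilt [0. 0.]
```

```bash
python3 -m jog '[[[-0.02,0.02,0],[0,0,0.01],-1],[[-0.025,0.06,0],[0,0,0.01],-1],[[-0.025,0.1,0],[0,0,0.01],-1],[[-0.025,0.15,0],[0,0,0.01],-1],[[-0.025,0.2,0],[0,0,0.01],-1]]' >/dev/null
python3 g.py
python3 -m jog '[[[0,0.05,0],[0,0,0],-1],[[0,0.1,0],[0,0,0],-1],[[0,0.15,0],[0,0,0],-1],[[0,0.2,0],[0,0,0],-1],[[0,0.25,0],[0,0,0],-1]]' >/dev/null
python3 g.py
python3 -m jog '[[[0,0.01,0],[0,0,0],-1],[[0,0.02,0],[0,0,0],-1],[[0,0.03,0],[0,0,0],-1],[[0,0.04,0],[0,0,0],-1],[[0,0.05,0],[0,0,0],-1]]' >/dev/null
python3 g.py
python3 -m jog '[[[0,0.01,0],[0,0,0],-1],[[0,0.02,0],[0,0,0],-1],[[0,0.02,0],[0,0,0],-1],[[0,0.02,0],[0,0,0],-1],[[0,0.02,0],[0,0,0],-1]]' >/dev/null
python3 g.py
```

```text
t 7.7 jig xy [ 87.268 -78.172] z 26.81789857566751 yaw 0.001 w 0.007 F [ 0.978 -1.284  1.402]
t 8.12 jig xy [ 86.633 -40.966] z 25.913592162375963 yaw 0.0 w 0.005 F [-0.408 -1.73   1.786]
t 8.53 jig xy [ 86.458 -34.646] z 25.651786317854132 yaw -0.0 w 0.006 F [-0.171 -2.205  0.642]
t 8.95 jig xy [ 86.442 -30.787] z 25.58422405339749 yaw 0.001 w 0.005 F [-0.633  0.995  0.463]
```

```bash
for i in 1 2 3; do python3 -m jog '[[[0,0.005,0],[0,0,0],-1],[[0,0.01,0],[0,0,0],-1],[[0,0.01,0],[0,0,0],-1],[[0,0.01,0],[0,0,0],-1],[[0,0.01,0],[0,0,0],-1]]' >/dev/null
python3 g.py; done
```

```text
t 9.37 jig xy [ 86.51 -29.55] z 25.70834113754726 yaw 0.0 w 0.005 F [0.044 0.184 0.01 ]
t 9.78 jig xy [ 86.552 -28.049] z 25.746368753360077 yaw 0.0 w 0.007 F [ 0.597 -0.741 -0.245]
t 10.2 jig xy [ 86.544 -26.55 ] z 25.72769044552686 yaw 0.0 w 0.005 F [ 0.628 -1.008 -0.355]
```

```bash
for i in 1 2 3; do python3 -m jog '[[[0,0.005,0],[0,0,0],-1],[[0,0.01,0],[0,0,0],-1],[[0,0.01,0],[0,0,0],-1],[[0,0.01,0],[0,0,0],-1],[[0,0.01,0],[0,0,0],-1]]' >/dev/null
python3 g.py; done
```

```text
t 10.62 jig xy [ 86.569 -25.532] z 25.753677112035998 yaw 0.0 w 0.007 F [-0.614 -2.776  1.577]
t 11.03 jig xy [ 86.466 -25.49 ] z 25.75320104034826 yaw -0.001 w 0.005 F [-0.06  -5.724  0.55 ]
t 11.45 jig xy [ 86.399 -25.411] z 25.812977576215577 yaw -0.002 w 0.007 F [-1.127 -8.845  0.319]
```

```bash
python3 -m jog '[[[0,-0.03,0],[0,0,0],-1],[[0,-0.06,0],[0,0,0],-1],[[0,-0.06,-0.2],[0,0,0],-1],[[0,-0.06,-0.4],[0,0,0],-1],[[0,-0.06,-0.5],[0,0,0],-1]]' >/dev/null
python3 -m jog '[[[0.1,0.2,0],[0,0,0],1],[[0.2,0.4,0],[0,0,0],1],[[0.32,0.6,0],[0,0,0],1],[[0.32,0.69,0],[0,0,0],1],[[0.32,0.69,0],[0,0,0],1]]' >/dev/null
python3 g.py 42 70 25
python3 -m jog '[[[0,0,0],[0,0,0],1],[[0,0,0],[0,0,0],1],[[0,0,0],[0,0,0],1],[[0,0,0.1],[0,0,0],1],[[0,0,0.2],[0,0,0],1]]' >/dev/null
python3 g.py 42 70 25
```

```text
t 12.28 jig xy [37.37  78.787] z 100.77659959732834 yaw 0.007 w 0.32 F [ 0.717  0.248 -0.237]
shift [-0.031 -0.061  0.505] turn 0.014884360025748222 tilt [-0.001  0.004]
t 12.7 jig xy [39.838 70.646] z 71.21090446660665 yaw -0.002 w 0.678 F [-0.173 -0.974 -0.204]
shift [-0.014 -0.004  0.308] turn -0.003889172651604156 tilt [ 0.002 -0.   ]
```

```bash
python3 -m jog '[[[0,0,0],[0,0,0],1],[[0,0,0.1],[0,0,0],1],[[0,0,0.2],[0,0,0],1],[[0,0,0.3],[0,0,0],1],[[0,0,0.3],[0,0,0],1]]' >/dev/null
python3 -m jog '[[[-0.02,0,0],[0,0,0],1],[[-0.04,0,0],[0,0,0],1],[[-0.06,0,0],[0,0,0],1],[[-0.08,0,0],[0,0,0],1],[[-0.09,0,0],[0,0,0],1]]' >/dev/null
python3 g.py
for i in 1 2 3; do python3 -m jog '[[[-0.005,0,0],[0,0,0],1],[[-0.01,0,0],[0,0,0],1],[[-0.01,0,0],[0,0,0],1],[[-0.01,0,0],[0,0,0],1],[[-0.01,0,0],[0,0,0],1]]' >/dev/null
python3 g.py; done
```

```text
t 13.53 jig xy [53.166 72.334] z 26.594797851728067 yaw 0.0 w 1.001 F [-0.164 -0.328  0.382]
t 13.95 jig xy [53.388 72.298] z 25.735290092996383 yaw 0.0 w 1.001 F [-0.578 -0.135 -0.312]
t 14.37 jig xy [54.825 72.311] z 25.663949526982307 yaw 0.0 w 1.002 F [-1.348  0.628  0.521]
t 14.78 jig xy [54.976 72.373] z 25.56850470254765 yaw -0.0 w 0.999 F [-6.666 -0.011  5.433]
```

```bash
python3 -m jog '[[[0.03,0,0],[0,0,0],1],[[0.06,0,0],[0,0,0],1],[[0.06,0,-0.2],[0,0,0],0],[[0.06,0,-0.4],[0,0,0],-1],[[0.06,0,-0.5],[0,0,0],-1]]' >/dev/null
python3 -m jog '[[[0.2,-0.1,0],[0,0,0],-1],[[0.4,-0.2,0],[0,0,0],-1],[[0.6,-0.3,0],[0,0,0],-1],[[0.8,-0.5,0],[0,0,0],-1],[[0.9,-0.68,0],[0,0,0],-1]]' >/dev/null
python3 -m jog '[[[0.2,0,0],[0,0,0],-1],[[0.4,0,0],[0,0,0],-1],[[0.46,0,0],[0,0,0],-1],[[0.46,0,0],[0,0,0],-1],[[0.46,0,0],[0,0,0],-1]]' >/dev/null
python3 g.py -158 -30 25
python3 -c "
from h import *
cv2.imwrite('pics/t3.png',cv2.resize(ctrl.camera('top')[110:280,185:385,::-1],None,fx=4,fy=3.5,interpolation=2))"
```

```text
t 16.03 jig xy [-155.647  -29.55 ] z 101.21755359104117 yaw 0.001 w 0.1 F [0.662 0.412 0.03 ]
shift [ 0.017 -0.003  0.508] turn 0.0014001379172792205 tilt [0.002 0.   ]
```

View pics/t3.png

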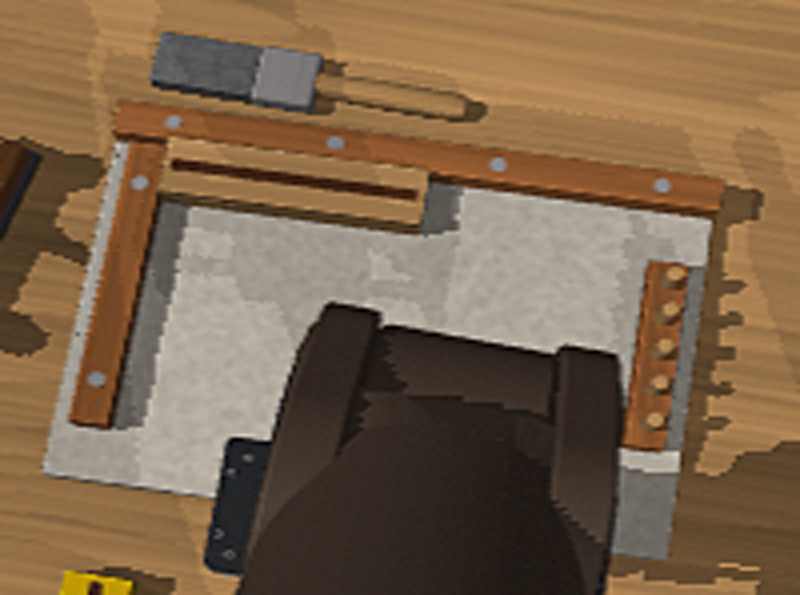

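The stile sits in the corner: left end against the side fence at (163,165), back along the far fence. Now I'll push the rail forward part of the way from behind.

```bash
python3 -m jog '[[[0.02,-0.02,0],[0,0,0],-1],[[0.02,-0.02,0.1],[0,0,0],-1],[[0.02,-0.02,0.25],[0,0,0],-1],[[0.02,-0.02,0.4],[0,0,0],-1],[[0.02,-0.02,0.5],[0,0,0],-1]]' >/dev/null
python3 g.py
python3 -m jog '[[[-0.03,0,0],[0,0,0],-1],[[-0.06,0,0],[0,0,0],-1],[[-0.09,0,0],[0,0,0],-1],[[-0.12,0,0],[0,0,0],-1],[[-0.15,0,0],[0,0,0],-1]]' >/dev/null
python3 g.py
for i in 1 2; do
python3 -m jog '[[[-0.04,0,0],[0,0,0],-1],[[-0.08,0,0],[0,0,0],-1],[[-0.12,0,0],[0,0,0],-1],[[-0.16,0,0],[0,0,0],-1],[[-0.2,0,0],[0,0,0],-1]]' >/dev/null
python3 g.py; done
```

```text
t 16.5 jig xy [-158.882  -32.863] z 24.156429848196144 yaw 0.001 w 0.001 F [0.025 0.136 0.429]
t 16.92 jig xy [-135.514  -32.675] z 26.61472522378663 yaw 0.0 w 0.007 F [-0.498 -0.222  0.219]
t 17.33 jig xy [-106.287  -32.731] z 25.80409194860223 yaw 0.0 w 0.005 F [-0.898 -0.057  0.727]
t 17.75 jig xy [-76.39  -32.749] z 25.670288355564182 yaw 0.0 w 0.007 F [-0.173 -0.001  0.87 ]
```

```bash
python3 -m jog '[[[0.03,0,0],[0,0,0],-1],[[0.06,0,0],[0,0,0],-1],[[0.06,0,-0.2],[0,0,0],-1],[[0.06,0,-0.4],[0,0,0],-1],[[0.06,0,-0.5],[0,0,0],-1]]' >/dev/null
python3 -m jog '[[[-0.1,-0.1,0],[0,0,0],-0.2],[[-0.2,-0.2,0],[0,0,0],-0.2],[[-0.35,-0.3,0],[0,0,0],-0.2],[[-0.52,-0.31,0],[0,0,0],-0.2],[[-0.52,-0.31,0],[0,0,0],-0.2]]' >/dev/null
python3 g.py -17 -80 25
python3 -c "
from h import *
print(ctrl.get_obs()['joints'])"
```

```text
t 18.58 jig xy [ -4.368 -80.36 ] z 101.03241769622599 yaw -0.001 w 0.32 F [ 0.812  0.062 -0.087]
shift [0.086 0.003 0.507] turn -0.0017474130059382809 tilt [ 0.004 -0.001]
[-0.197  0.512  0.266  1.823 -0.176  0.826  1.762]
```

```bash
python3 -m jog '[[[0.05,0,0],[0,0,-0.25],-0.2],[[0.08,0,0],[0,0,-0.5],-0.2],[[0.08,0,0],[0,0,-0.75],-0.2],[[0.08,0,0],[0,0,-1],-0.2],[[0.08,0,0],[0,0,-1],-0.2]]' >/dev/null
python3 -m jog '[[[0,0,0],[0,0,-0.25],-0.2],[[0,0,0],[0,0,-0.5],-0.2],[[0,0,0],[0,0,-0.75],-0.2],[[0,0,0],[0,0,-1],-0.2],[[0,0,0],[0,0,-1],-0.2]]' >/dev/null
python3 -m jog '[[[0,0,0],[0,0,-0.25],-0.2],[[0,0,0],[0,0,-0.5],-0.2],[[0,0,0],[0,0,-0.75],-0.2],[[0,0,0],[0,0,-1],-0.2],[[0,0,0],[0,0,-1],-0.2]]' >/dev/null
python3 g.py -17 -70 25 1.5708
python3 -c "
from h import *
print(ctrl.get_obs()['joints'])
cv2.imwrite('pics/s4.png',cv2.resize(ctrl.camera('scene')[130:330,140:440,::-1],None,fx=2.6,fy=2.6))"
```

```text
t 19.83 jig xy [-20.358 -79.229] z 100.83268595641327 yaw 1.498 w 0.401 F [-0.538 -0.355 -0.143]
shift [-0.063 -0.018  0.506] turn -0.14478057231638397 tilt [0.    0.001]
[ 0.415  0.565 -0.607  1.805  0.401  0.897  2.732]
```

View pics/s4.png

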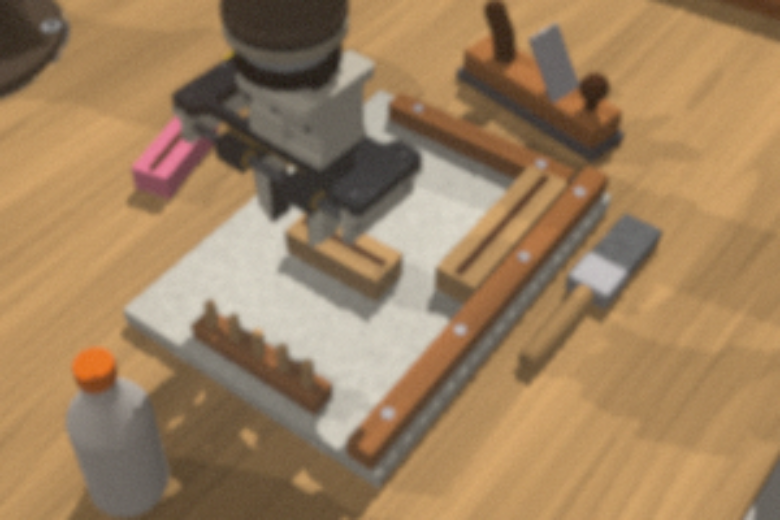

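The rail, its middle at (345,255), is now ahead on the board and roughly square. Joint 7 went the wrong way and is at 2.73, almost its limit, so I'll turn back the other way, to yaw −90°.

```bash
for i in 1 2 3 4 5 6; do python3 -m jog '[[[0,0,0],[0,0,0.25],-0.13],[[0,0,0],[0,0,0.5],-0.13],[[0,0,0],[0,0,0.75],-0.13],[[0,0,0],[0,0,1],-0.13],[[0,0,0],[0,0,1],-0.13]]' >/dev/null; done
python3 g.py -17 -70 25 -1.5708
python3 -c "
from h import *
print(ctrl.get_obs()['joints'])
im=ctrl.camera('scene');cv2.imwrite('pics/s5.png',cv2.resize(im[130:330,140:440,::-1],None,fx=2.6,fy=2.6))"
```

```text
t 22.38 jig xy [-20.059 -79.059] z 100.58848565991077 yaw -1.495 w 0.434 F [-0.468 -0.19   0.134]
shift [0.059 0.025 0.504] turn 0.1509950910491189 tilt [-0. -0.]
[-0.138  0.488  0.177  1.853 -0.114  0.81   0.209]
```

View pics/s5.png

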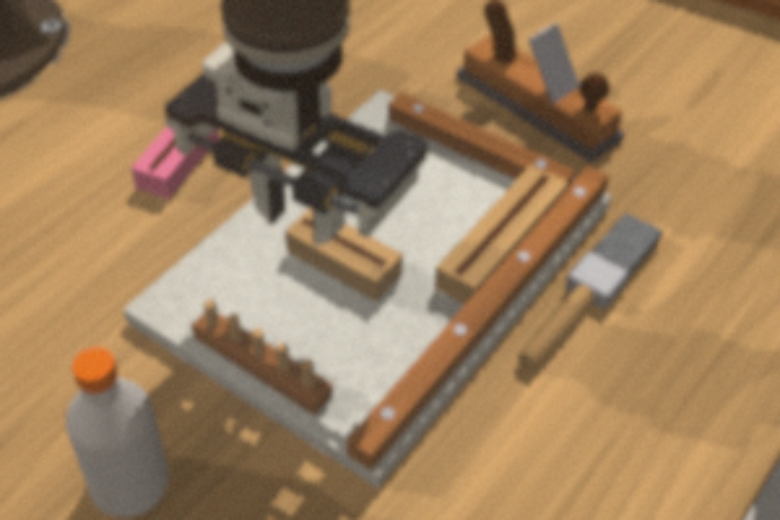

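Now I'll check where the rail is from this view. Its lower dowel-side edge on the board runs from (290,253) to (378,297), and its top dowel-side edge from (288,228) to (380,280).

```bash
python3 -c "
from h import *
J=np.load('jig.npz')
f=lambda L:np.array(L)/2.6+[140,130]
print((ray(f([(290,253),(378,297)]),18,'scene')-J['o'])@J['R'])
print((ray(f([(288,228),(380,280),(400,262)]),46,'scene')-J['o'])@J['R'])"
```

```text
[[-58.249 -48.874]
 [ 35.074 -43.78 ]]
[[-60.937 -46.055]
 [ 39.363 -47.203]
 [ 41.086 -20.702]]
```

```bash
python3 -m jog '[[[0.02,0.03,0],[0,0,0.1],-0.13],[[0.04,0.05,0.1],[0,0,0.15],-0.13],[[0.04,0.05,0.25],[0,0,0.15],-0.13],[[0.04,0.05,0.4],[0,0,0.15],-0.13],[[0.04,0.05,0.5],[0,0,0.15],-0.13]]' >/dev/null
python3 g.py -12 90 25 -1.5708
python3 -m jog '[[[0.03,0,0],[0,0,0],-0.13],[[0.06,0,0],[0,0,0],-0.13],[[0.09,0,0],[0,0,0],-0.13],[[0.12,0,0],[0,0,0],-0.13],[[0.15,0,0],[0,0,0],-0.13]]' >/dev/null
python3 g.py -12 90 25 -1.5708
```

```text
t 22.85 jig xy [-13.648 -72.391] z 23.958323448200982 yaw -1.563 w 0.437 F [-0.862 -0.945 -0.958]
shift [ 1.082  0.019 -0.007] turn 0.015578831780520996 tilt [-0.002  0.   ]
t 23.27 jig xy [-11.94  -49.538] z 26.892242697042814 yaw -1.573 w 0.435 F [ 0.453 -1.681  0.872]
shift [ 0.93  -0.002  0.013] turn -0.0038658214056459528 tilt [0.002 0.   ]
```

```bash
for i in 1 2 3 4; do python3 -m jog '[[[0.04,0,0],[0,0,0],-0.13],[[0.08,0,0],[0,0,0],-0.13],[[0.12,0,0],[0,0,0],-0.13],[[0.16,0,0],[0,0,0],-0.13],[[0.2,0,0],[0,0,0],-0.13]]' >/dev/null; done
python3 g.py
python3 -m jog '[[[0.04,0,0],[0,0,0],-0.13],[[0.08,0,0],[0,0,0],-0.13],[[0.1,0,0],[0,0,0],-0.13],[[0.12,0,0],[0,0,0],-0.13],[[0.13,0,0],[0,0,0],-0.13]]' >/dev/null
python3 g.py -12 100.5 25 -1.5708
```

```text
t 24.93 jig xy [-12.35   70.444] z 25.699826219411417 yaw -1.575 w 0.436 F [ 0.288 -0.31   0.121]
t 25.35 jig xy [-12.233  89.75 ] z 25.74921357340258 yaw -1.574 w 0.435 F [ 0.229 -0.115  0.007]
shift [0.072 0.001 0.005] turn -0.007153224031868355 tilt [0. 0.]
```

```bash
python3 -m jog '[[[0.01,0,0],[0,0,-0.007],-0.13],[[0.02,0,0],[0,0,-0.007],-0.13],[[0.03,0,0],[0,0,-0.007],-0.13],[[0.04,0,0],[0,0,-0.007],-0.13],[[0.05,0,0],[0,0,-0.007],-0.13]]' >/dev/null
python3 g.py
for i in 1 2 3 4; do python3 -m jog '[[[0.01,0,0],[0,0,0],-0.13],[[0.015,0,0],[0,0,0],-0.13],[[0.015,0,0],[0,0,0],-0.13],[[0.015,0,0],[0,0,0],-0.13],[[0.015,0,0],[0,0,0],-0.13]]' >/dev/null
python3 g.py;done
```

```text
t 25.77 jig xy [-12.205  96.754] z 25.73106386001777 yaw -1.571 w 0.436 F [ 0.348 -0.66   0.153]
t 26.18 jig xy [-12.165  99.059] z 25.76128069735611 yaw -1.571 w 0.431 F [ 0.023  0.307 -0.156]
t 26.6 jig xy [-12.176 101.034] z 25.772083258060196 yaw -1.572 w 0.44 F [ 0.045 -2.188 -0.043]
t 27.02 jig xy [-12.237 101.065] z 25.767361959861123 yaw -1.573 w 0.433 F [-0.281 -7.306  2.337]
t 27.43 jig xy [-12.249 101.116] z 25.76049034236286 yaw -1.574 w 0.432 F [ -1.373 -13.121   4.825]
```

```bash
python3 -m jog '[[[-0.04,0,0],[0,0,0],-0.13],[[-0.08,0,0],[0,0,0],-0.13],[[-0.08,0,-0.15],[0,0,0],-1],[[-0.08,0,-0.35],[0,0,0],-1],[[-0.08,0,-0.35],[0,0,0],-1]]' >/dev/null
python3 -m jog '[[[0,-0.2,0],[0,0,0],-1],[[0,-0.4,0],[0,0,0],-1],[[0.15,-0.55,0],[0,0,0],-1],[[0.26,-0.56,0],[0,0,0],-1],[[0.26,-0.56,0],[0,0,0],-1]]' >/dev/null
python3 -m jog '[[[0,0,0],[0,0,0],-1],[[0,0,0],[0,0,0],-1],[[0,0,0.15],[0,0,0],-1],[[0,0,0.3],[0,0,0],-1],[[0,0,0.35],[0,0,0],-1]]' >/dev/null
python3 g.py -51 130 25 -1.5708
python3 -m jog '[[[0,0.03,0],[0,0,0],-1],[[0,0.06,0],[0,0,0],-1],[[0,0.09,0],[0,0,0],-1],[[0,0.12,0],[0,0,0],-1],[[0,0.15,0],[0,0,0],-1]]' >/dev/null
python3 g.py -51 130 25 -1.5708
```

```text
t 28.68 jig xy [-96.804 131.366] z 23.580733197290815 yaw -1.573 w 0.001 F [-0.625 -0.435  0.304]
shift [-0.009  0.305 -0.01 ] turn -0.0036320812588050977 tilt [-0.002 -0.001]
t 29.1 jig xy [-72.734 132.794] z 26.569925473945403 yaw -1.571 w 0.0 F [-0.981 -0.595  1.072]
shift [-0.019  0.145  0.011] turn -0.0013515619892814357 tilt [0.001 0.   ]
```

```bash
python3 -m jog '[[[-0.01,0.03,0],[0,0,0],-1],[[-0.01,0.06,0],[0,0,0],-1],[[-0.01,0.08,0],[0,0,0],-1],[[-0.01,0.1,0],[0,0,0],-1],[[-0.01,0.11,0],[0,0,0],-1]]' >/dev/null
python3 g.py
for i in 1 2 3 4; do python3 -m jog '[[[0,0.01,0],[0,0,0],-1],[[0,0.015,0],[0,0,0],-1],[[0,0.015,0],[0,0,0],-1],[[0,0.015,0],[0,0,0],-1],[[0,0.015,0],[0,0,0],-1]]' >/dev/null
python3 g.py;done
```

```text
t 29.52 jig xy [-56.759 131.366] z 25.772039062721205 yaw -1.571 w 0.007 F [-0.91  -0.063  2.229]
t 29.93 jig xy [-54.909 131.358] z 25.720351764611806 yaw -1.571 w 0.005 F [ 0.197  0.557 -0.178]
t 30.35 jig xy [-52.554 131.35 ] z 25.75569562602084 yaw -1.571 w 0.005 F [ 0.32  -0.474 -0.447]
t 30.77 jig xy [-51.259 131.324] z 25.62540304609365 yaw -1.571 w 0.003 F [-5.145 -0.588  4.967]
t 31.18 jig xy [-51.184 131.312] z 25.46406348069832 yaw -1.571 w 0.008 F [-12.69   -0.802   9.7  ]
```

```bash
python3 -m jog '[[[0,-0.04,0],[0,0,0],-1],[[0,-0.07,0],[0,0,0],-1],[[0,-0.07,-0.15],[0,0,0],-1],[[0,-0.07,-0.35],[0,0,0],-0.13],[[0,-0.07,-0.35],[0,0,0],-0.13]]' >/dev/null
python3 -m jog '[[[-0.2,0,0],[0,0,0],-0.13],[[-0.31,0.15,0],[0,0,0],-0.13],[[-0.31,0.35,0],[0,0,0],-0.13],[[-0.31,0.48,0],[0,0,0],-0.13],[[-0.31,0.48,0],[0,0,0],-0.13]]' >/dev/null
python3 g.py 12 90 25 -1.5708
python3 -m jog '[[[0,0,0],[0,0,0],-0.13],[[0,0,0.1],[0,0,0],-0.13],[[0,0,0.2],[0,0,0],-0.13],[[0,0,0.35],[0,0,0],-0.13],[[0,0,0.35],[0,0,0],-0.13]]' >/dev/null
python3 -m jog '[[[0.02,0,0],[0,0,0],-0.13],[[0.04,0,0],[0,0,0],-0.13],[[0.06,0,0],[0,0,0],-0.13],[[0.07,0,0],[0,0,0],-0.13],[[0.08,0,0],[0,0,0],-0.13]]' >/dev/null
python3 g.py 12 101 25 -1.5708
```

```text
t 32.02 jig xy [18.027 83.944] z 78.56751025145432 yaw -1.573 w 0.422 F [0.54  0.299 0.368]
shift [ 0.04  -0.042  0.357] turn -0.004390990193602562 tilt [0.005 0.   ]
t 32.85 jig xy [13.831 97.493] z 26.716295558564656 yaw -1.571 w 0.436 F [-0.431  1.496 -0.136]
shift [ 0.023 -0.012  0.011] turn 0.0002737014727465237 tilt [0.002 0.001]
```

```bash
for i in 1 2 3; do python3 -m jog '[[[0.01,0,0],[0,0,0],-0.13],[[0.015,0,0],[0,0,0],-0.13],[[0.015,0,0],[0,0,0],-0.13],[[0.015,0,0],[0,0,0],-0.13],[[0.015,0,0],[0,0,0],-0.13]]' >/dev/null
python3 g.py;done
```

```text
t 33.27 jig xy [13.291 98.85 ] z 25.745407462996514 yaw -1.571 w 0.435 F [ 0.235  0.396 -0.161]
t 33.68 jig xy [ 13.26  100.971] z 25.71715384846554 yaw -1.571 w 0.434 F [-0.669 -1.631  0.008]
t 34.1 jig xy [ 13.26  101.034] z 25.7262874008914 yaw -1.573 w 0.439 F [ 0.348 -7.107  2.028]
```

```bash
python3 -m jog '[[[-0.04,0,0],[0,0,0],-0.13],[[-0.08,0,0],[0,0,0],-0.13],[[-0.08,0,-0.2],[0,0,0],-0.13],[[-0.08,0,-0.4],[0,0,0],-0.13],[[-0.08,0,-0.6],[0,0,0],-0.13]]' >/dev/null
python3 -m jog '[[[-0.2,-0.1,0],[0,0,0],-0.13],[[-0.4,-0.3,0],[0,0,0],-0.13],[[-0.6,-0.5,0],[0,0,0],-0.13],[[-0.8,-0.7,0],[0,0,0],-0.13],[[-0.95,-0.9,0],[0,0,0],-0.13]]' >/dev/null
python3 -m jog '[[[0,0,0],[0,0,0],-0.13],[[0,0,0],[0,0,0],-0.13],[[0,0,0],[0,0,0],-0.13],[[0,0,0],[0,0,0],-0.13],[[0,0,0],[0,0,0],-0.13]]' >/dev/null
python3 -c "
from h import *
a=cv2.resize(ctrl.camera('top')[125:235,185:315,::-1],(520,440),interpolation=2)
b=cv2.resize(ctrl.camera('scene')[150:280,220:390,::-1],(680,520),interpolation=2)
cv2.imwrite('pics/t6.png',a);cv2.imwrite('pics/s6.png',b)"; python3 g.py
```

```text
t 35.45 jig xy [-121.041  -50.15 ] z 115.60655867336173 yaw -1.57 w 0.435 F [ 0.308 -0.828 -0.038]
```

View pics/t6.png

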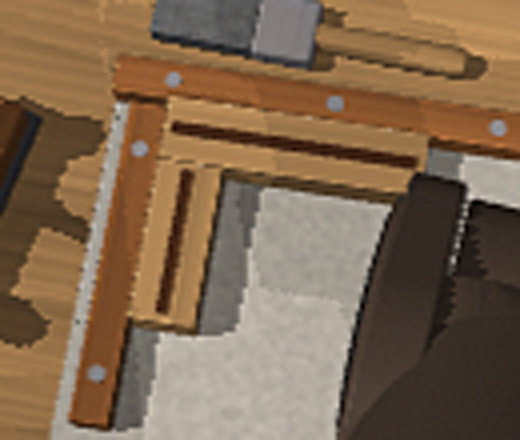

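View pics/s6.png

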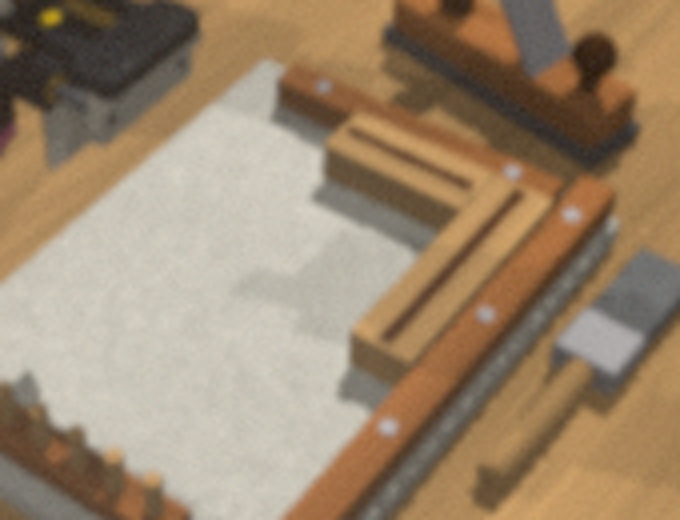

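Both views show the L-shape closed: the stile lies along both fences and the rail along the side fence, butted against the stile at (190,165) in the top crop. The plane and brush are where they were, and the arm is clear of everything.

```bash
python3 -c "
from bench import ctrl
print(ctrl.hand_in())"
```

```text
the job is handed in; nothing more can be done
None
```

The job is handed in at about 35 s: the stile is flush along the far fence and tight to the side fence, the rail is flush along the side fence and butted to the stile, and no bystander was touched.

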